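Clamp a tube in the drilling fixture with the swing strap and cam lever

ROBOT

A 6-joint arm with a two-finger parallel gripper is mounted at the origin on a cart in front of the work surface, level with it; the furniture and walls round the work are solid. World frame = base frame: x ahead of the robot, y to its left, z up, the work surface at z = 0. Lengths are in m, angles in rad, forces in N, time in s.
With the tool pointing down it reaches from about 0.275 to 0.75 m from the base axis. Payload 10.2 kg.
Tool frame: the origin (TCP) lies at the very end of the fingers, on their centre line; the grasp point (between the pads) lies 19 mm behind it; z points along the fingers, y is the direction in which the jaws open and shut (so a half turn about z gives the same grasp; the last joint's range is limited). The gripper opens to 85 mm and grips with 20 to 120 N. Pads are 22 mm wide; open, the fingers measure 114 mm over their backs; the gripper's body (76 mm by 85 mm) begins 54 mm behind the grasp point. The pads swing forward as they close: fully open they stand 13 mm farther back than shut.
Start: joints at [0.894, 0.313, 1.498, -0, 1.331, -0.223], TCP at [0.23, 0.472, 0.209] pointing down, gripper open.
Joint ranges: [-2.94, 2.94], [-0.97, 2.17], [0.19, 2.56], [-1.23, 4.37], [0.02, 3.11], [-2.88, 2.88]. Speed limits (rad/s): [2.39, 2.39, 3.01, 3.14, 3.14, 3.14].

INTERFACE

Orientations are given as a rotation vector (axis times angle).
In Python, from plant import manip gives the robot as it stands.
- The arm moves only by the tool send_rows, never from a script. Its argument "motion" is a list of rows, each a list of 4 numbers: the shift along the tool's x, y, z in m, then the turn about the tool's z in degrees. A call has 1 to 12 rows; each row shifts and turns the pose as measured when the row begins, along the tool's axes as they then stand; what a row does not reach is not made up. A row lasts 1/8 s, in which the tool goes at most 62.5 mm and 10.7 degrees, less where a joint would pass 70% of its speed; a pose out of reach is approached as far as the arm can. A call with a gripper value outside its range is refused whole. "gripper" is the closure, from -1 (fully open) to 1 (shut), set as the call begins (left out, the last holds). The fingers move at their own pace and stop on an object; "force" is the grip in N (left out, the last holds). Time passes only in rows, so rows that do not move let the fingers close. It gives the time, the measured TCP pose, the force and the opening at its end, in the units of the state.
- manip.observe(): the state, without advancing time (a new reading comes with each control period).
- manip.read_camera(name): name is "scene" or "top" or "wrist"; returns a dict with "img" (400x640x3 uint8, red, green, blue), "fx", "fy", "cx", "cy" (pixels), "world_from_camera" (4x4, takes a point from camera to world coordinates). Camera axes: x right, y up, looking along -z (the intrinsics and any distortion apply to the point x, -y, -z); pixel columns grow to the right and rows downward; lengths in m; the calibration is good to about 2 mm. A picture is of the moment at which its call begins. There is no depth.
- manip.sign_off(): hands the job in, once; it reports no verdict.
Trained networks look in the newest picture that a camera, given by its name, has taken for a name from the list of things; names that differ only in an ending like _2 or _b are one class to them, and where a whole thing is asked for, a point or a joint stands for the part that bears it (a point fixed in the world has none). Each returns a list of dicts, best first, with "confidence" (0 to 1); they miss things now and then, are a little off and sometimes report something else, mostly with a low value. They report only what shows in the picture. A call takes as long as a camera call. They do not tell look-alikes from the thing itself.
- manip.trace(target, camera): "mask" (400x640 bool, what is visible of it) and "rect" ([left, top, right, bottom] in pixels, round what is visible of it).
The state is a dict: "t": time; "q": joint angles; "qvel": joint speeds; "tau": joint torques, N m; "eef_pos": TCP position; "orientation": TCP orientation; "ft_force": force on the tool from outside, world axes, zero at the start; "torque": the same for the moment, N m; "opening": finger opening in m.
Only numpy, scipy, OpenCV 4.12 (cv2) and the standard library are available. Lean on these libraries where they do the work, as an engineer would, in place of code of your own. Each camera call takes 0.05 s, during which the arm holds its last target.

TASK

A piece of steel tube lies ready in the nest of the small clamping fixture. With the outside of a finger push the swung-out clamp strap round over the tube until it comes up against its stop peg, and only then push the cam lever all the way down so that the tube is clamped. Grip nothing, do not lift the tube or shove it about in its nest, and leave the tape measure, screwdriver and bolt where they are.

Things in the scene. Friction and masses are not known exactly. Their poses are not given: they have to be found in the camera images.
- fixture: Fixture screwed to the bench: dark steel plate 160 x 200 x 12 mm (x, y, z); origin at the centre of its underside, on the bench. Fixed, but its place and yaw (up to 0.3 rad) differ. In its frame the strap's vertical pivot is at x = 0, y = +55 mm and the stop peg (12 mm thick, top at z = 64 mm) at x = +21.5, y = +21 mm; the tube's nest runs along x at y = -20 mm.
- strap_swing (a joint): Turn of the strap about the vertical pivot, rad. 0 = against the stop peg, straight across the tube; grows as it swings out towards the robot. At angle q the strap points along (-sin q, -cos q) in the fixture's x, y. Starts 0.9 to 1.5, stays where it is left; needs 2 to 3 N at the fin.
- strap_pivot (a point): Point on the vertical pivot axis, 50 mm above the bench. The head that turns here carries the strap on one side and the cam lever above.
- strap_fin (a point): Centre of the upright steel fin on the strap's free end, 110 mm from the pivot axis, 81 mm above the bench while the lever is up. Fin: 40 mm long along the strap, 8 mm thick, z = 63 to 99 mm; push on its flat side.
- strap_bar: The strap: flat steel bar 30 mm wide, z = 52 to 64 mm above the bench, reaching 135 mm from the pivot, with fin on top and a rubber foot below, 75 mm from the pivot. Origin on the pivot axis, 50 mm above the bench; its -y points along the strap to the fin. The foot clears the tube by 4 mm; pushing the cam lever down lowers the strap until the foot presses on the tube.
- cam_lever (a joint): Cam lever angle, rad. 0 = raised, 74 degrees above level, leaning away from the fin; 1.2 = fully down on its stop, 5 degrees above level, pointing from the pivot straight away from the fin (the fixture's +y when the strap is over). Starts 0 to 0.12, stays where it is left, needs 2 to 4 N near its end.
- lever_axis (a point): Middle of the lever's level hinge pin, 86 mm above the bench, 4 mm from the pivot axis on the side away from the fin.
- lever_grip (a point): Point on the lever's centre line 90 mm from its hinge, in the black plastic grip (22 mm wide, 14 mm thick, covering 62 to 122 mm from the hinge); moves with the lever. Push on the face that looks to the fin and upwards.
- tube: Loose dark square steel tube 30 x 30 x 100 mm in the nest; origin at the centre of its underside, 12 mm above the bench; its long axis is its own y (the fixture's x). Its top is 42 mm above the bench. The nest is two rails 1.5 mm clear of its sides, tops at z = 26 mm, and an end block at its far end, top at z = 32 mm.
- tape_measure: Bystander: yellow tape measure 36 x 82 x 62 mm on the bench beside the plate, origin at the centre of its underside.
- screwdriver: Bystander: red-handled screwdriver, 193 mm long, lying behind the plate; origin at the centre of its underside.
- bolt: Bystander: large steel bolt, 81 mm long, lying on the bench by the plate's left rear; origin at the centre of its underside.
Things that resemble listed ones, but are neither listed nor needed, are in the scene too. Leave any orange or turquoise look-alike of the tube alone.

How it is judged:
On the way, in this order (a step that is already met when the one before it is completed fails the run):
1. the strap is over the tube, against its stop, with the lever still up (value of joint strap_swing below 0.08 rad and value of joint cam_lever below 0.5 rad), for 0.2 s.
2. the cam lever is fully down with the strap over the tube (value of joint strap_swing below 0.08 rad and value of joint cam_lever above 1.1 rad), for 0.2 s.
At the end, for the whole second after the job is handed in: The strap is within 0.08 rad of its stop peg, the cam lever is within 0.1 rad of fully down (1.2), the strap's foot presses on the tube with more than 3 N, and the tube lies still within 6 mm of where it started (all of step 2 and contact force between strap_bar and tube above 3 N and distance of tube from where it was at the start of the episode below 0.006 m and linear speed of tube below 0.02 m/s); the robot touches nothing.
It fails at once if the cam lever is pushed down before the strap is over the tube (value of joint cam_lever above 0.6 rad and value of joint strap_swing above 0.2 rad).
It fails at once if the tube is lifted or shoved in its nest (more than 8 mm) (distance of tube from where it was at the start of the episode above 0.008 m).
It fails at once if a bystander is moved more than 15 mm (distance of any of tape_measure, screwdriver, bolt from where it was at the start of the episode above 0.015 m).
It also fails if it takes over 48 s, if anything falls off the work surface, if the arm or the gripper's body presses on something with over 40 N, if the wrist force passes 120 N, or if a joint passes its speed limit or range.

## Working session

There is one attempt and no reset: what is moved stays moved. The work goes in short steps, Python scripts to look and compute and a tool call to move; the robot and the scene stay as the last step left them, time stands still between calls to the robot, and variables do not carry over. Pictures are saved under pics/ and viewed, and the job is handed in when it is done.

Besides the shell and the picture viewer there is one more tool, called after "Emit:" by a JSON object that holds its "fn" and its "kwargs", one argument or row to a line. send_rows: Moves the arm, as the interface text tells. Its arguments: {"type":"object","properties":{"motion":{"type":"array"},"gripper":{"type":"number"},"force":{"type":"number"}},"required":["motion"]}

```bash
mkdir -p pics
cat > h.py <<'E'
from plant import manip
import numpy as np, cv2
from scipy.spatial.transform import Rotation as R
def snap(n,f):
    c=manip.read_camera(n); cv2.imwrite('pics/'+f,c['img'][:,:,::-1]); return c
def proj(c,p):
    T=np.linalg.inv(c['world_from_camera']); q=T[:3,:3]@np.array(p)+T[:3,3]
    return np.array([c['cx']+c['fx']*q[0]/-q[2], c['cy']-c['fy']*q[1]/-q[2]])
def ray(c,u,v,z):
    d=np.array([(u-c['cx'])/c['fx'],-(v-c['cy'])/c['fy'],-1]); W=c['world_from_camera']
    d=W[:3,:3]@d; o=W[:3,3]; return o+d*(z-o[2])/d[2]
E
python3 - <<'E'
from h import *
s=manip.observe(); print(s)
for n in ['scene','top']:
    c=snap(n,n+'0.png'); print(n,{k:c[k] for k in c if k!='img'})
    for t in ['fixture','strap_fin','lever_grip','strap_bar','tube','tape_measure']:
        for r in manip.trace(t,n)[:3]: print(t,r['confidence'],r['rect'])
E
```

```text
{'t': 0.0, 'q': array([ 8.93621781e-01,  3.13454800e-01,  1.49843940e+00,  2.71865154e-05,
        1.33100302e+00, -2.23385271e-01]), 'qvel': array([-2.61119727e-04, -2.42291394e-05, -6.28178534e-05, -1.81930999e-03,
       -8.63715110e-04, -1.18627502e-03]), 'tau': array([ 3.34460337e-04, -4.12258744e+01, -2.59751487e+01, -1.38739788e-04,
        3.98849414e-03, -2.03260163e-05]), 'eef_pos': array([0.22996021, 0.47163904, 0.20803177]), 'orientation': array([-7.06586914e-01, -3.06049336e+00,  1.82655127e-03]), 'ft_force': array([ 0.24279326, -0.69234628,  0.69731617]), 'torque': array([-0.03199745, -0.05503122,  0.0111988 ]), 'opening': 0.08543680185160885}
scene {'fx': 445.1051688147192, 'fy': 445.1051688147192, 'cx': 323.35443062274663, 'cy': 200.388173540372, 'world_from_camera': array([[ 0.49967683,  0.55114323, -0.6682546 , -0.24112797],
       [-0.86604845,  0.33285512, -0.37305168, -0.49824477],
       [ 0.01682705,  0.76514614,  0.64363673,  0.94032123],
       [ 0.        ,  0.        ,  0.        ,  1.        ]])}
fixture 0.91 [306.6, 187.8, 391.9, 286.2]
strap_fin 0.56 [31
[... 425 characters left out ...]
  0.99546609, -0.09292323,  0.52152276],
       [-0.99970022,  0.01895024, -0.01550338, -0.05266485],
       [-0.01367217,  0.09321026,  0.99555257,  1.13092629],
       [ 0.        ,  0.        ,  0.        ,  1.        ]])}
fixture 0.85 [316.8, 183.1, 394.9, 269.3]
fixture 0.22 [283.3, 194.7, 303.6, 213.4]
strap_fin 0.74 [333.5, 221.5, 353.9, 267.1]
lever_grip 0.7 [328.5, 197.9, 340.3, 221.8]
lever_grip 0.69 [357.4, 201.2, 373.8, 237.2]
tube 0.89 [356.8, 199.1, 372.8, 234.3]
tube 0.75 [411.8, 252.3, 423.7, 287.5]
tube 0.61 [362.3, 121.0, 390.3, 151.0]
tape_measure 0.58 [404.2, 198.6, 432.7, 214.2]
tape_measure 0.45 [328.5, 195.2, 339.5, 222.7]
tape_measure 0.36 [330.9, 195.4, 357.3, 266.0]
```

Run:
```python
import cv2
for n,(a,b,c,d) in {'scene':(280,150,440,270+20),'top':(270,160,430,280)}.items():
    i=cv2.imread(f'pics/{n}0.png'); cv2.imwrite(f'pics/{n}0z.png',cv2.resize(i[b:d,a:c],None,fx=4 if n=='scene' else 5,fy=4 if n=='scene' else 5,interpolation=cv2.INTER_CUBIC))
```

```text
(no output)
```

View pics/scene0.png

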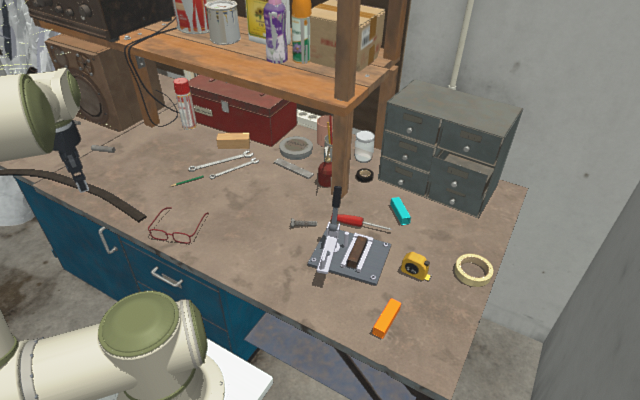

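View pics/top0.png

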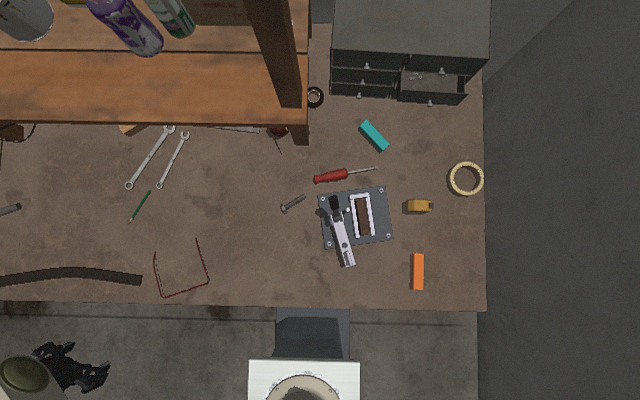

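View pics/scene0z.png

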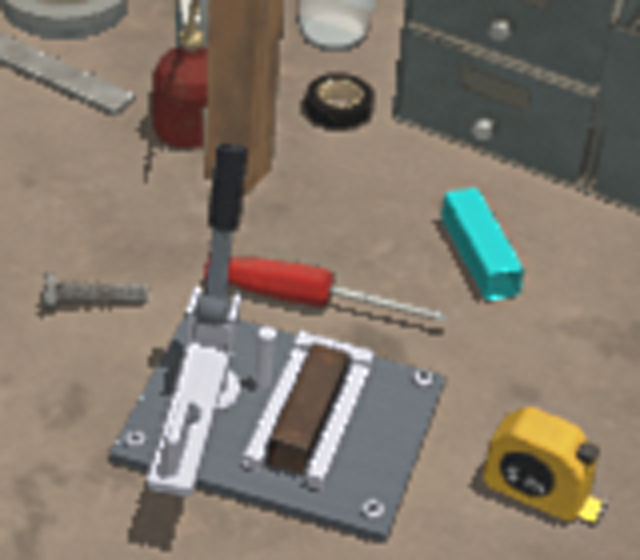

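View pics/top0z.png

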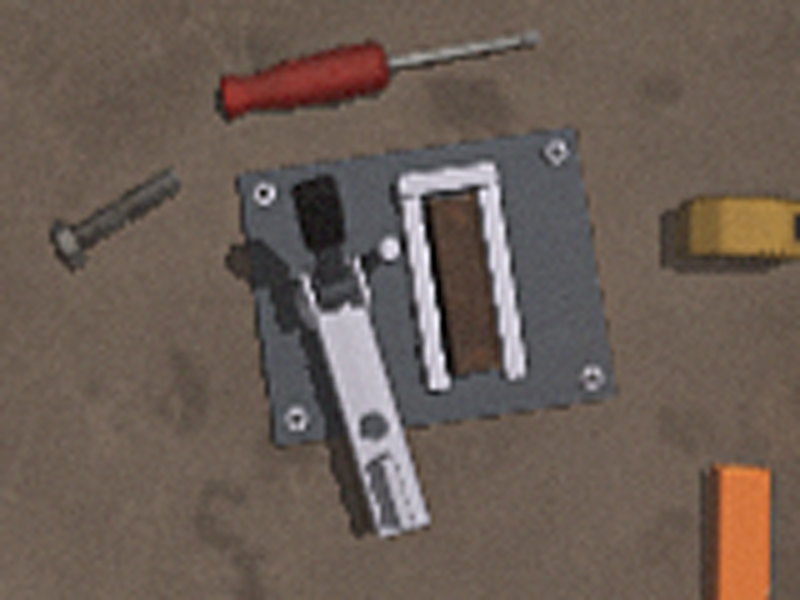

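The top view (zoom 5x, offset 270,160) shows the plate corners at about (238,175), (577,128), (618,398) and (277,445). The strap points towards the robot, with its tip near (405,530), and the lever is up at (320,210). In both views the tube between the white rails is the dark one.

```bash
cat >> h.py <<'E'
def pose2d(pw,pf):
    pw=np.array(pw);pf=np.array(pf);a=pw.mean(0);b=pf.mean(0)
    U,S,Vt=np.linalg.svd((pf-b).T@(pw-a)); M=Vt.T@np.diag([1,np.linalg.det(Vt.T@U.T)])@U.T
    return M,a-M@b
E
python3 - <<'E'
from h import *
c=manip.read_camera('top')
Z=lambda x,y:(270+(x+.5)/5-.5,160+(y+.5)/5-.5)
P=[Z(238,175),Z(577,128),Z(618,398),Z(277,445)]
pw=[ray(c,*p,.012)[:2] for p in P]
pf=[(.08,.1),(.08,-.1),(-.08,-.1),(-.08,.1)]
M,t=pose2d(pw,pf); yaw=np.arctan2(M[1,0],M[0,0]); print('t',t,'yaw',yaw); print(np.array(pw)-(np.array(pf)@M.T+t))
F=lambda x,y:M@np.array([x,y])+t
pv=F(0,.055); print('pivot',pv)
# strap end center & fin top
for nm,px,z in [('tip L',(380,535),.064),('tip R',(428,522),.064),('fin far',(375,460),.099),('fin near',(388,530),.099)]:
    w=ray(c,*Z(*px),z)[:2]; d=M.T@(w-pv); print(nm,w,'r',np.hypot(*d),'q',np.arctan2(-d[0],-d[1]))
s=manip.observe();Rm=R.from_rotvec(s['orientation']).as_matrix();print(Rm.round(3), s['t'])
c2=manip.read_camera('scene')
for n,cc in [('top',c),('scene',c2)]:
  im=cc['img'][:,:,::-1].copy();im=cv2.resize(im,None,fx=4,fy=4,interpolation=cv2.INTER_CUBIC)
  def dot(p,col):
    u=proj(cc,p); cv2.circle(im,tuple(int(v) for v in (u+.5)*4-.5),3,col,-1)
  for x,y in pf: dot([*F(x,y),.012],(0,0,255))
  dot([*F(.0215,.021),.064],(0,255,0)); dot([*pv,.064],(255,0,0))
  for q in (1.3,1.4,1.5):
    dot([*F(-.11*np.sin(q),.055-.11*np.cos(q)),.099],(0,255,255))
  for a in (0,.12):
    h=np.radians(74)-a; q=1.4; r=.004+.122*np.cos(h)
    dot([*F(r*np.sin(q),.055+r*np.cos(q)),.086+.122*np.sin(h)],(255,0,255))
  a,b=(1200,680) if n=='top' else (1180,680)
  cv2.imwrite(f'pics/{n}1.png',im[b:b+480,a:a+560])
E
```

```text
t [ 0.56205615 -0.14067351] yaw 0.15776318657745894
[[-0.00071487  0.00031359]
 [-0.00068059 -0.00035868]
 [ 0.00052805  0.00042793]
 [ 0.00086741 -0.00038284]]
pivot [ 0.55341512 -0.08635654]
tip L [ 0.42290734 -0.11221492] r 0.13304486625129427 q 1.5329562620024462
tip R [ 0.43052047 -0.13844576] r 0.13347801721020439 q 1.3276610885875921
fin far [ 0.46552496 -0.10705043] r 0.09029350310477245 q 1.4973195292619472
fin near [ 0.42885429 -0.11446868] r 0.12769374064392647 q 1.50658835627462
[[-0.899  0.438 -0.   ]
 [ 0.438  0.899 -0.   ]
 [ 0.    -0.    -1.   ]] 0.75
```

View pics/top1.png

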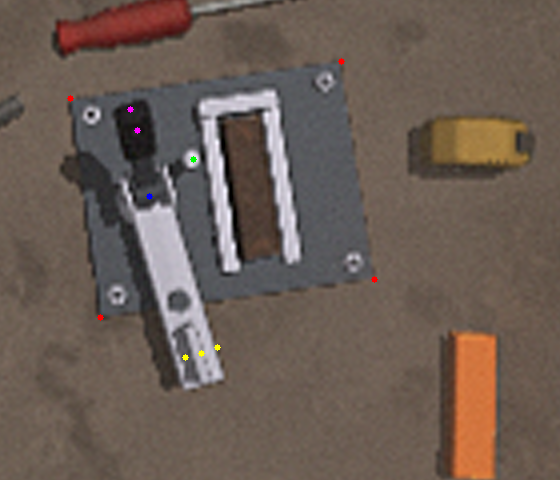

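View pics/scene1.png

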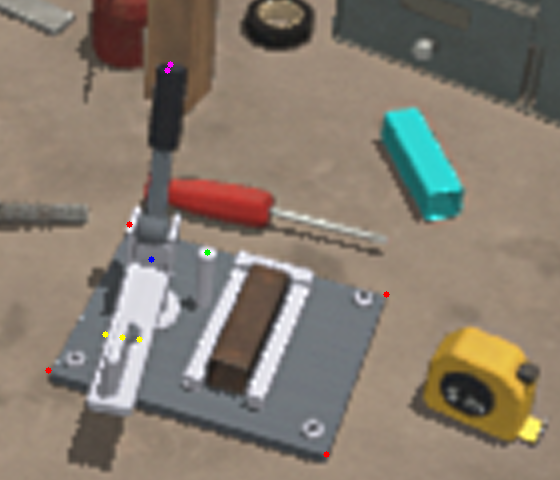

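Projected fixture corners, peg, pivot and lever tip all land on the image, so the pose is good: q is about 1.43. I'll shut the gripper and turn the tool so its +y back faces the fin. While that runs I'll check where the shelf post is.

Emit:
{"fn": "send_rows", "kwargs": {
  "motion": [
    [0,0,0,10.5],
    [0,0,0,10.5],
    [0,0,0,10.5],
    [0,0,0,10.5],
    [0,0,0,10.5],
    [0,0,0,10.5],
    [0,0,0,10.5],
    [0,0,0,10.5],
    [0,0,0,10.5],
    [0,0,0,10.5],
    [0,0,0,10.5],
    [0,0,0,10.5]
  ],
  "gripper": 1,
  "force": 40
}}

```text
t: 2.3
eef_pos: [0.2302, 0.4718, 0.2086]
orientation: [-3.067, -0.68, -0.0]
ft_force: [0.6, -0.5, 0.3]
opening: 0.0002
```

```bash
cat >> h.py <<'E'
YAW=.158; T0=np.array([.5621,-.1407]); MF=np.array([[np.cos(YAW),-np.sin(YAW)],[np.sin(YAW),np.cos(YAW)]])
F=lambda x,y:MF@np.array([x,y])+T0
def fing(q,r=.110,off=.0185):
    "world xy of tool centre, world angle of tool y, for pushing strap at q"
    m=np.array([np.cos(q),-np.sin(q)]); p=np.array([0,.055])+r*np.array([-np.sin(q),-np.cos(q)])-off*m
    return F(*p), YAW-q
def rel(s,xy,z,ang):
    Rm=R.from_rotvec(s['orientation']).as_matrix()
    d=Rm.T@(np.array([*xy,z])-s['eef_pos']); a=np.arctan2(Rm[1,1],Rm[0,1])
    turn=-np.degrees((ang-a+np.pi)%(2*np.pi)-np.pi)
    return d.round(4),round(turn,1)
E
python3 - <<'E'
from h import *
s=manip.observe(); print(s['t'],s['eef_pos'],s['q'],s['opening'],s['ft_force'])
xy,a=fing(1.43,off=.065); print(xy,a,rel(s,xy,.2,a))
c=manip.read_camera('top')
for p in [(293,145),(309,145)]: print(ray(c,*p,0),ray(c,*p,.3))
c=manip.read_camera('scene')
for p in [(332,185),(352,192)]: print(ray(c,*p,0))
E
```

```text
2.3 [0.23017136 0.47184764 0.20863544] [ 8.93574799e-01  3.12806045e-01  1.49771814e+00 -9.08372289e-06
  1.33101065e+00  2.02824654e+00] 0.00022054553504737554 [ 0.55149712 -0.52105679  0.26252119]
[ 0.42918599 -0.05664584] -1.272 (array([-0.0429,  0.5631,  0.0086]), np.float64(7.9))
[0.77388553 0.04699497 0.        ] [0.70694144 0.02055828 0.3       ]
[ 0.77471422 -0.00106031  0.        ] [ 0.70755031 -0.01474941  0.3       ]
[0.82138254 0.06232449 0.        ]
[ 8.22942424e-01 -1.38309355e-02  1.11022302e-16]
```

Emit:
{"fn": "send_rows", "kwargs": {
  "motion": [
    [0,0,0,8],
    [0.03,0.05,0,0],
    [0.02,0.05,0,0],
    [0,0.05,0,0],
    [0,0.05,0,0],
    [0,0.05,0,0],
    [0,0.05,0,0],
    [0,0.05,0,0],
    [0,0.05,0,0],
    [0,0.05,0,0],
    [0,0.04,0,0],
    [0,0,0,0]
  ]
}}

```text
t: 3.9
eef_pos: [0.4397, 0.0082, 0.2093]
orientation: [3.092, 0.555, 0.007]
ft_force: [-0.7, 0.2, 0.2]
opening: 0.0001
```

Run:
```python
from h import *
s=manip.observe(); print(s['t'],s['eef_pos'],s['q'].round(2),s['ft_force'])
xy,a=fing(1.43,off=.05); print(xy,a,rel(s,xy,.073,a))
```

```text
3.9 [0.43968422 0.00820087 0.20928067] [-0.25  0.12  1.74  0.    1.28  0.96] [-0.66679709  0.22669884  0.20626496]
[ 0.43360154 -0.07098122] -1.272 (array([-0.0338,  0.072 ,  0.1362]), np.float64(3.2))
```

Emit:
{"fn": "send_rows", "kwargs": {
  "motion": [
    [-0.034,0.06,0,3.2],
    [0,0,0,0],
    [0,0,0.05,0],
    [0,0,0.05,0],
    [0,0,0.03,0],
    [0,0,0,0]
  ]
}}

```text
t: 4.65
eef_pos: [0.4308, -0.0478, 0.0772]
orientation: [3.101, 0.502, 0.013]
ft_force: [0.6, 0.3, 0.5]
opening: -0.0005
```

Run:
```python
from h import *
s=manip.observe(); print(s['t'],s['eef_pos'],s['q'].round(2),s['ft_force'])
xy,a=fing(1.43,off=.0255); print(xy,a,rel(s,xy,.073,a))
for n in ['scene','top','wrist']:
    c=snap(n,n+'2.png')
    if n!='wrist':
        i=cv2.imread(f'pics/{n}2.png')[160:300,260:440]; cv2.imwrite(f'pics/{n}2.png',cv2.resize(i,None,fx=4,fy=4,interpolation=cv2.INTER_CUBIC))
```

```text
4.65 [ 0.4308177  -0.04782604  0.07722544] [-0.38  0.28  1.93  0.    0.92  0.86] [0.56713646 0.28037332 0.46649898]
[ 0.44081361 -0.09439566] -1.272 (array([-0.0052,  0.0473,  0.0043]), np.float64(1.3))
```

View pics/scene2.png

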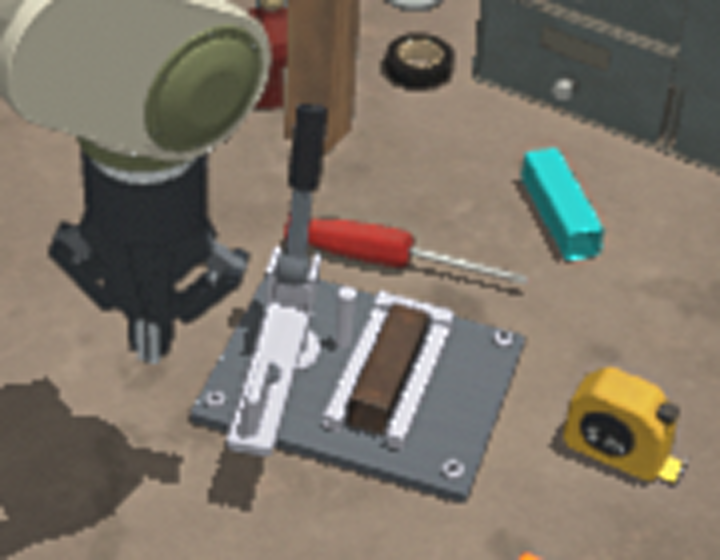

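View pics/wrist2.png

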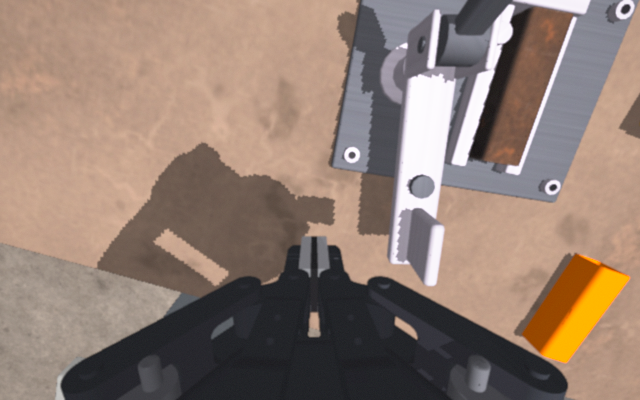

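The finger stands left of the fin, clear of it by about 30 mm, and the tip height is right (z 0.077). Next I'll close in and start the arc.

Emit:
{"fn": "send_rows", "kwargs": {
  "motion": [
    [-0.005,0.02,0,1.3],
    [0,0.015,0,0],
    [0,0.01,0,0],
    [0,0.006,0,0],
    [0,0,0,0]
  ]
}}

```text
t: 5.42
eef_pos: [0.4461, -0.1011, 0.084]
orientation: [3.099, 0.468, 0.031]
ft_force: [1.6, -0.2, -1.0]
opening: 0.0002
```

Run:
```python
from h import *
s=manip.observe(); print(s['t'],s['eef_pos'],s['q'].round(2),s['ft_force'])
for o in (.0155,.0185,.0225): xy,a=fing(1.43,off=o); print(rel(s,xy,.077,a))
c=snap('wrist','wrist3.png')
```

```text
5.425 [ 0.44608095 -0.1011391   0.08404451] [-0.48  0.3   1.87  0.01  0.95  0.78] [ 1.59111609 -0.21922187 -0.97335893]
(array([-0.0032,  0.0019,  0.007 ]), np.float64(0.0))
(array([-0.0032, -0.0011,  0.007 ]), np.float64(0.0))
(array([-0.0032, -0.0051,  0.0069]), np.float64(0.0))
```

View pics/wrist3.png

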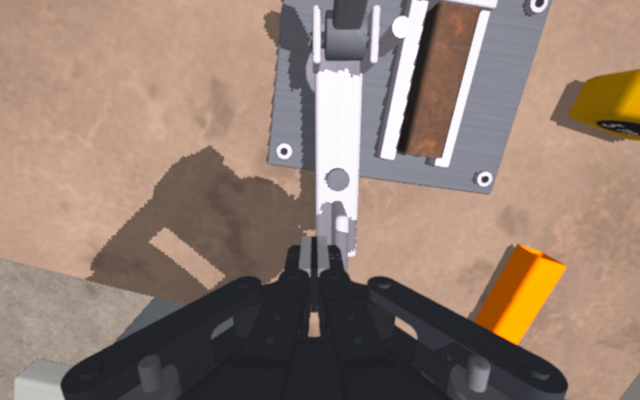

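Emit:
{"fn": "send_rows", "kwargs": {
  "motion": [
    [-0.003,0.002,0.004,0],
    [-0.001,0.015,0.003,-8],
    [-0.001,0.015,0,-8],
    [-0.001,0.015,0,-8],
    [0,0,0,0]
  ]
}}

```text
t: 6.1
eef_pos: [0.4592, -0.1451, 0.0758]
orientation: [2.925, 1.121, 0.025]
ft_force: [-0.8, 0.2, -0.4]
opening: -0.0002
```

```bash
cat > st.py <<'E'
from h import *
import sys
s=manip.observe(); Rm=R.from_rotvec(s['orientation']).as_matrix()
q=YAW-np.arctan2(Rm[1,1],Rm[0,1])
print(s['t'],s['eef_pos'].round(4),s['q'].round(2),'f',s['ft_force'].round(1),'ftool',(Rm.T@s['ft_force']).round(1),'zaxis',Rm[:,2].round(3),'q',q)
d=MF.T@(s['eef_pos'][:2]-T0)-[0,.055]; print('tool in fixture rel pivot',d.round(4),'r',np.hypot(*d),'implied q of strap (off .0185)',np.arctan2(-d[0],-d[1])-np.arcsin(.0185/np.hypot(*d)))
xy,a=fing(q,off=.0185); print('fix',rel(s,xy,.077,a))
E
python3 st.py; python3 -c "
from h import *
snap('wrist','wrist4.png')"
```

```text
6.1 [ 0.4592 -0.1451  0.0758] [-0.55  0.37  1.81  0.01  0.95  0.28] f [-0.8  0.2 -0.4] ftool [-0.5 -0.7  0.4] zaxis [ 0.018 -0.003 -1.   ] q 0.9966527156080843
tool in fixture rel pivot [-0.1023 -0.0432] r 0.1110243507730364 implied q of strap (off .0185) 1.0041355841870012
fix (array([-0.0007,  0.0008, -0.0012]), np.float64(-0.0))
```

View pics/wrist4.png

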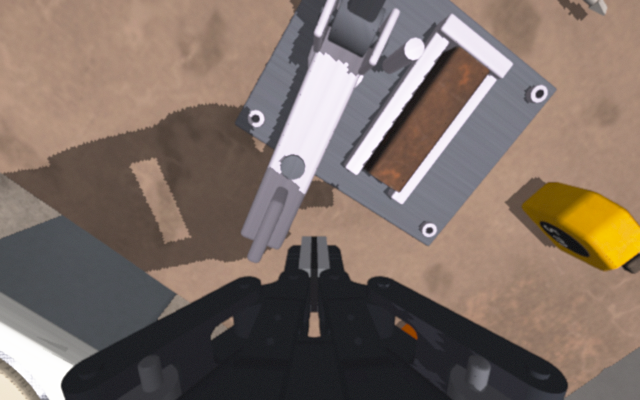

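Run:
```python
from h import *
for n in ['scene','top']:
    c=snap(n,n+'4.png')
    i=cv2.imread(f'pics/{n}4.png')[160:300,260:440]; i=cv2.resize(i,None,fx=4,fy=4,interpolation=cv2.INTER_CUBIC)
    s=manip.observe()
    for p in [s['eef_pos']]:
        u=(proj(c,p)-[260,160]+.5)*4; cv2.circle(i,tuple(int(v) for v in u),4,(0,0,255),-1)
    cv2.imwrite(f'pics/{n}4.png',i)
```

```text
(no output)
```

View pics/scene4.png

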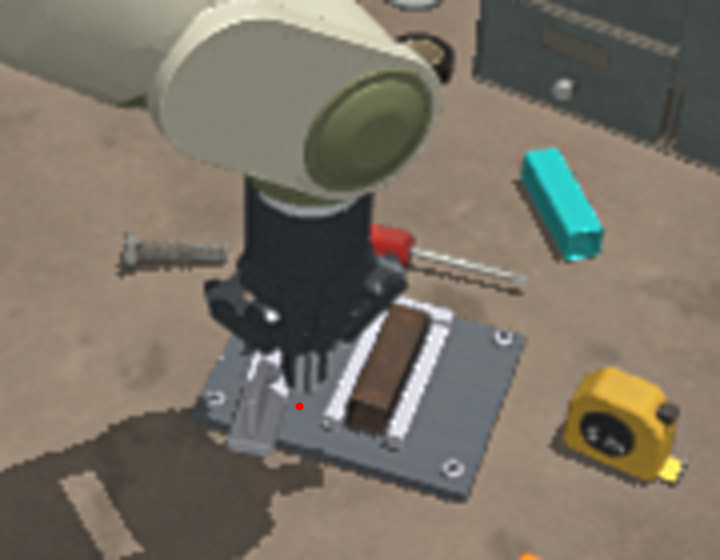

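View pics/top4.png

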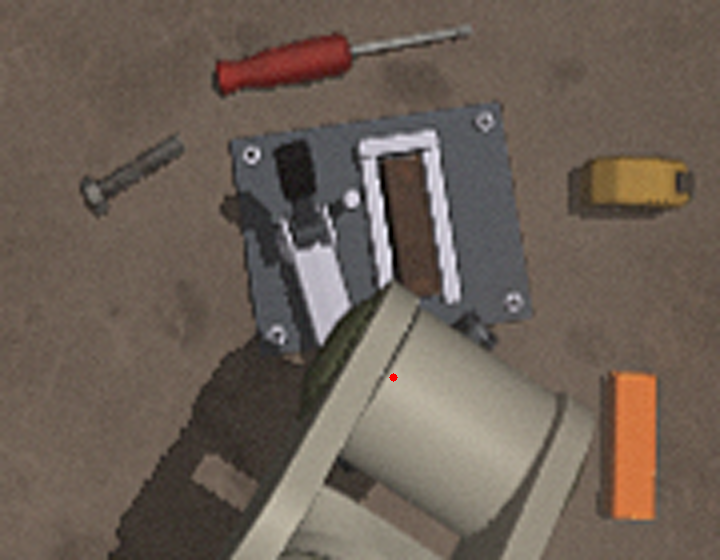

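The finger slid over the fin. It is now right of it and the strap has not moved. The tip also looks higher than the reported TCP, so I'll measure that on the earlier picture.

```bash
python3 - <<'E'
from h import *
c=manip.read_camera('scene'); i=cv2.imread('pics/scene2.png')
for z in (.0772,.087,.097):
    u=(proj(c,[.4308,-.0478,z])-[260,160]+.5)*4; print(z,u); cv2.circle(i,tuple(int(v) for v in u),2,(0,0,255),-1)
cv2.imwrite('pics/s2b.png',cv2.resize(i[180:440,0:300],None,fx=2,fy=2))
E
python3 st.py
```

```text
0.0772 [150.82711016 376.35460634]
0.087 [150.51319134 366.05861087]
0.097 [150.1893464  355.43705574]
6.3 [ 0.459  -0.1442  0.076 ] [-0.55  0.36  1.81  0.01  0.95  0.28] f [0.  0.4 0.3] ftool [ 0.3 -0.3 -0.3] zaxis [ 0.018 -0.002 -1.   ] q 0.9965721377400425
tool in fixture rel pivot [-0.1024 -0.0423] r 0.11078135714827082 implied q of strap (off .0185) 1.0115955459714607
fix (array([-0.0011,  0.0017, -0.001 ]), np.float64(-0.0))
```

View pics/s2b.png

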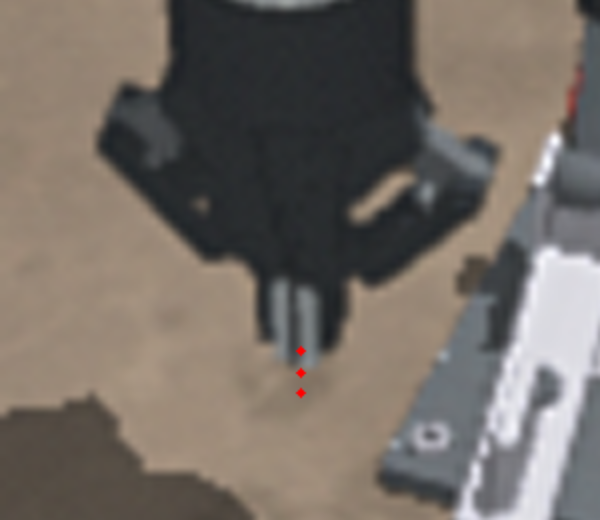

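Emit:
{"fn": "send_rows", "kwargs": {
  "motion": [
    [0,0,-0.05,0],
    [0,0,-0.01,0],
    [0,0,0,8],
    [0,-0.04,0,8],
    [0,-0.04,0,8],
    [0,-0.02,0,0],
    [0,0,0,0]
  ]
}}

```text
t: 7.18
eef_pos: [0.4089, -0.0503, 0.1345]
orientation: [3.106, 0.458, 0.022]
ft_force: [0.3, -1.0, -0.2]
opening: -0.0004
```

```bash
python3 st.py
python3 - <<'E'
from h import *
s=manip.observe()
xy,a=fing(1.43,off=.05); print(rel(s,xy,.060,a))
E
```

```text
7.175 [ 0.4089 -0.0503  0.1345] [-0.41  0.14  1.93  0.01  1.06  0.86] f [ 0.3 -1.  -0.2] ftool [0.  1.  0.2] zaxis [ 0.014 -0.    -1.   ] q 1.436055442221245
tool in fixture rel pivot [-0.137   0.0584] r 0.14896544508964912 implied q of strap (off .0185) 1.8492883376781144
fix (array([0.0172, 0.0575, 0.058 ]), np.float64(-0.0))
(array([0.0166, 0.0266, 0.0748]), np.float64(-0.3))
```

Emit:
{"fn": "send_rows", "kwargs": {
  "motion": [
    [0.016,0.016,0.02,0],
    [0,0.002,0.035,0],
    [0,0,0.019,0],
    [0,0,0,0]
  ]
}}

```text
t: 7.68
eef_pos: [0.432, -0.0654, 0.0582]
orientation: [3.105, 0.455, 0.023]
ft_force: [0.7, -1.0, 0.4]
opening: -0.0001
```

```bash
python3 st.py;  python3 - <<'E'
from h import *
s=manip.observe()
xy,a=fing(1.43,off=.0185); print(rel(s,xy,.060,a))
c=snap('scene','scene5.png')
i=cv2.imread(f'pics/scene5.png')[160:300,260:440]; i=cv2.resize(i,None,fx=4,fy=4,interpolation=cv2.INTER_CUBIC)
u=(proj(c,s['eef_pos'])-[260,160]+.5)*4; cv2.circle(i,tuple(int(v) for v in u),3,(0,0,255),-1)
cv2.imwrite('pics/scene5.png',i); snap('wrist','wrist5.png')
E
```

```text
7.675 [ 0.432  -0.0654  0.0582] [-0.42  0.31  1.95  0.01  0.87  0.85] f [ 0.7 -1.   0.4] ftool [ 0.4  1.2 -0.4] zaxis [ 0.015 -0.001 -1.   ] q 1.4380923690125362
tool in fixture rel pivot [-0.1166  0.0398] r 0.12320351558729468 implied q of strap (off .0185) 1.7492937905256112
fix (array([ 0.0006,  0.0365, -0.0186]), np.float64(-0.0))
(array([ 0.0002,  0.0373, -0.0016]), np.float64(-0.5))
```

View pics/scene5.png

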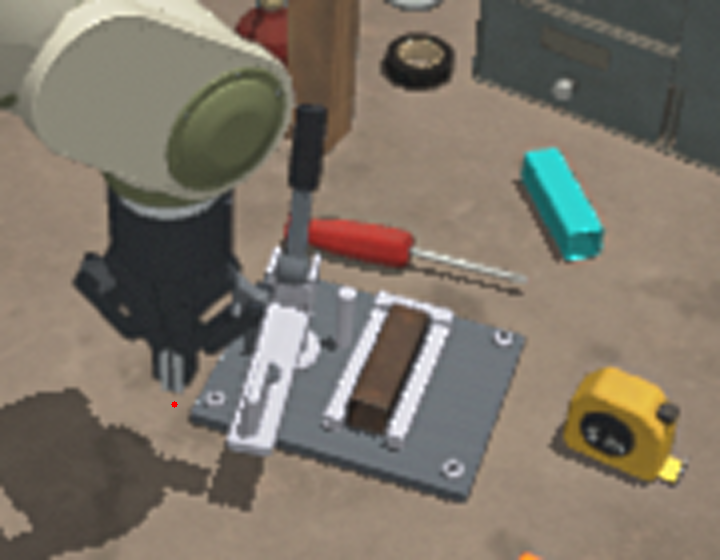

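View pics/wrist5.png

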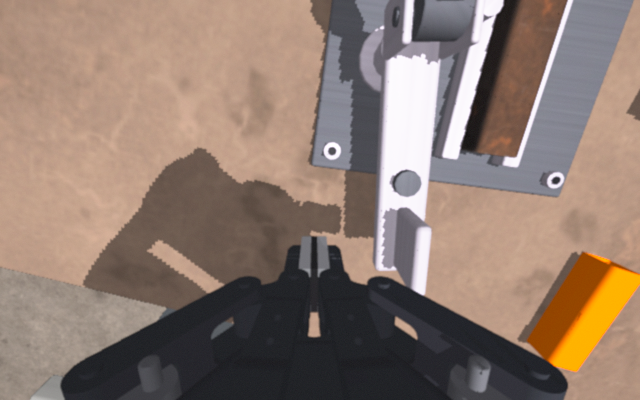

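The pad tip sits about 12 mm above the reported TCP, so it is really at about z = 0.071, inside the fin's height. I'll approach again and start the arc.

Emit:
{"fn": "send_rows", "kwargs": {
  "motion": [
    [0,0.02,0.001,0],
    [0,0.012,0.001,0],
    [0,0.008,0.001,0],
    [0,0.008,0.001,0],
    [0,0,0,0]
  ]
}}

```text
t: 8.4
eef_pos: [0.4486, -0.1156, 0.0578]
orientation: [3.102, 0.453, 0.032]
ft_force: [-0.4, 0.4, -0.2]
opening: -0.0002
```

```bash
python3 st.py;  python3 - <<'E'
from h import *
snap('wrist','wrist6.png')
E
```

```text
8.4 [ 0.4486 -0.1156  0.0578] [-0.51  0.36  1.88  0.01  0.88  0.76] f [-0.4  0.4 -0.2] ftool [-0.2 -0.5  0.2] zaxis [ 0.021 -0.004 -1.   ] q 1.4387914217259221
tool in fixture rel pivot [-0.1081 -0.0124] r 0.1088257564608523 implied q of strap (off .0185) 1.286218734518503
fix (array([-0.0008, -0.0163, -0.0194]), np.float64(-0.0))
```

View pics/wrist6.png

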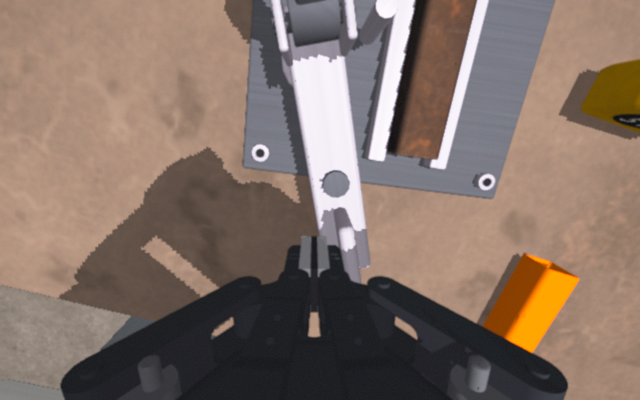

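The strap is now turning: it tilts in the wrist view, with the finger behind the fin at (345,240). I'll continue the arc.

Emit:
{"fn": "send_rows", "kwargs": {
  "motion": [
    [0,0.004,0,-9],
    [-0.001,0.015,0,-8],
    [-0.001,0.015,0,-8],
    [-0.001,0.015,0,-8],
    [0,0,0,0]
  ]
}}

```text
t: 9.07
eef_pos: [0.4701, -0.1564, 0.0572]
orientation: [2.833, 1.343, 0.02]
ft_force: [0.7, 0.2, 0.7]
opening: -0.0001
```

```bash
python3 st.py;  python3 - <<'E'
from h import *
snap('wrist','wrist7.png')
E
```

```text
9.075 [ 0.4701 -0.1564  0.0572] [-0.56  0.42  1.78  0.01  0.93  0.12] f [0.7 0.2 0.7] ftool [ 0.6  0.4 -0.7] zaxis [ 0.014 -0.001 -1.   ] q 0.8433102127229978
tool in fixture rel pivot [-0.0934 -0.056 ] r 0.10889455367356048 implied q of strap (off .0185) 0.8595155976445568
fix (array([-0.0028,  0.002 , -0.0198]), np.float64(-0.0))
```

View pics/wrist7.png

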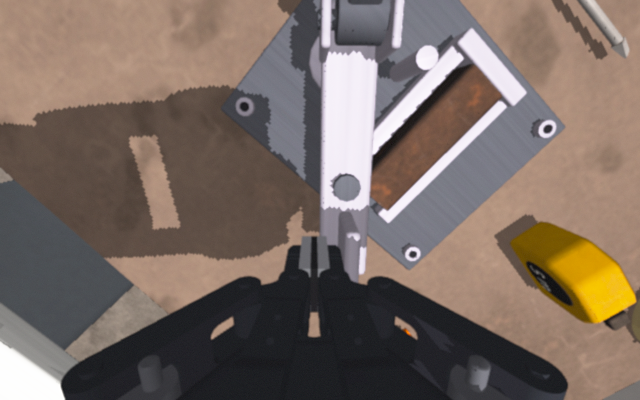

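Emit:
{"fn": "send_rows", "kwargs": {
  "motion": [
    [-0.002,0.015,0,-8],
    [-0.002,0.015,0,-8],
    [-0.002,0.015,0,-8],
    [-0.002,0.015,0,-8],
    [-0.001,0.008,0,-4],
    [0,0,0,0]
  ]
}}

```text
t: 9.88
eef_pos: [0.5237, -0.1892, 0.0567]
orientation: [2.277, 2.16, 0.008]
ft_force: [0.7, -0.5, -0.3]
opening: 0.0001
```

```bash
python3 st.py;  python3 - <<'E'
from h import *
snap('wrist','wrist8.png')
E
```

```text
9.875 [ 0.5237 -0.1892  0.0567] [-0.56  0.54  1.59  0.    1.01 -0.51] f [ 0.7 -0.5 -0.3] ftool [-0.5  0.8  0.3] zaxis [ 0.006  0.001 -1.   ] q 0.2110329918400179
tool in fixture rel pivot [-0.0455 -0.0969] r 0.10704461508704285 implied q of strap (off .0185) 0.26572283274340736
fix (array([-0.0057,  0.0059, -0.0202]), np.float64(-0.0))
```

View pics/wrist8.png

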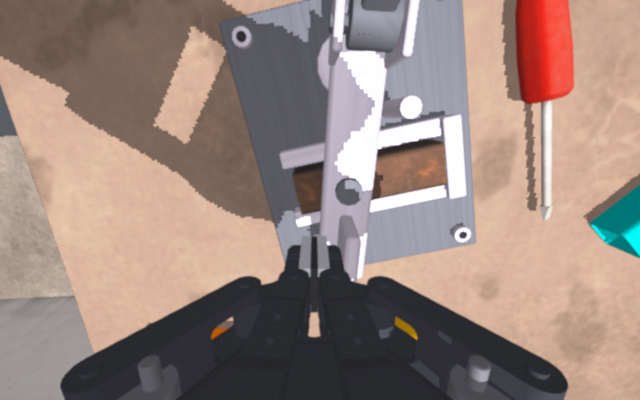

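Emit:
{"fn": "send_rows", "kwargs": {
  "motion": [
    [-0.003,0.012,0,-6],
    [-0.002,0.01,0,-4],
    [-0.001,0.006,0,-2],
    [0,0.003,0,0]
  ]
}}

```text
t: 10.42
eef_pos: [0.5527, -0.1924, 0.0568]
orientation: [2.045, 2.385, 0.005]
ft_force: [-2.1, -1.5, 0.5]
opening: 0.0002
```

```bash
python3 st.py;  python3 - <<'E'
from h import *
snap('wrist','wrist9.png')
E
```

```text
10.425 [ 0.5527 -0.1924  0.0568] [-0.54  0.6   1.49  0.    1.06 -0.69] f [-2.1 -1.5  0.5] ftool [-1.2 -2.3 -0.6] zaxis [ 0.002  0.003 -1.   ] q 0.004751224332945364
tool in fixture rel pivot [-0.0174 -0.1046] r 0.10603944779539223 implied q of strap (off .0185) -0.010323610595029536
fix (array([-0.0053, -0.0015, -0.0202]), np.float64(-0.0))
```

View pics/wrist9.png

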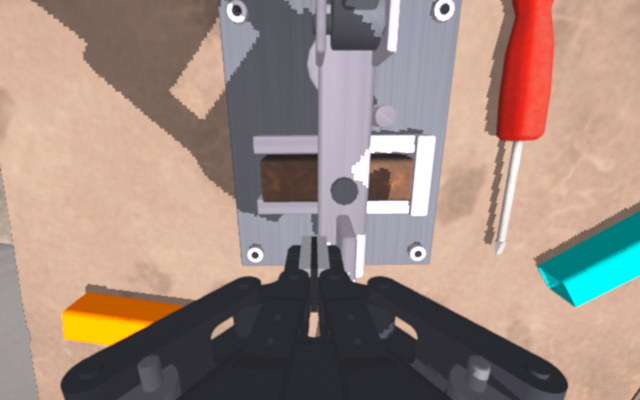

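Emit:
{"fn": "send_rows", "kwargs": {
  "motion": [
    [-0.002,0.003,0,0],
    [0,0.003,0,0],
    [0,0.003,0,0]
  ]
}}

```text
t: 10.85
eef_pos: [0.5553, -0.1922, 0.0559]
orientation: [-2.037, -2.371, 0.009]
ft_force: [-21.5, -5.2, 10.4]
opening: -0.0003
```

```bash
python3 st.py
```

```text
10.85 [ 0.5553 -0.1922  0.0559] [-0.53  0.61  1.47 -0.    1.08 -0.68] f [-21.5  -5.2  10.4] ftool [ -1.8 -22.2 -10.1] zaxis [-0.016  0.006 -1.   ] q 0.006723355653084739
tool in fixture rel pivot [-0.0149 -0.1048] r 0.1058775723496714 implied q of strap (off .0185) -0.03480935364871607
fix (array([-0.0049, -0.0047, -0.0211]), np.float64(-0.0))
```

22 N against the stop with no further motion. I'll back off and rise.

Emit:
{"fn": "send_rows", "kwargs": {
  "motion": [
    [0,-0.004,0,0],
    [0,-0.02,0,0],
    [0,-0.015,0,0],
    [0,0,-0.05,0],
    [0,0,-0.05,0],
    [0,0,-0.04,0],
    [0,0,0,0]
  ]
}}

```text
t: 11.72
eef_pos: [0.518, -0.1984, 0.2011]
orientation: [-2.048, -2.364, 0.003]
ft_force: [0.5, 0.1, -0.6]
opening: -0.0003
```

```bash
python3 st.py
python3 - <<'E'
from h import *
snap('wrist','wrist10.png')
s=manip.observe(); c=snap('scene','scene10.png')
i=cv2.imread(f'pics/scene10.png')[140:280,260:440]; i=cv2.resize(i,None,fx=4,fy=4,interpolation=cv2.INTER_CUBIC)
def dot(p,col):
    u=(proj(c,p)-[260,140]+.5)*4; cv2.circle(i,tuple(int(v) for v in u),3,col,-1)
dot(s['eef_pos'],(0,0,255))
for a in (0,.12):
    h=np.radians(74)-a; r=.004+.122*np.cos(h); dot([*F(0,.055+r),.086+.122*np.sin(h)],(255,0,255))
for q in (0,.08):dot([*F(-.11*np.sin(q),.055-.11*np.cos(q)),.099],(0,255,255))
cv2.imwrite('pics/scene10.png',i)
E
```

```text
11.725 [ 0.518  -0.1984  0.2011] [-0.58  0.39  1.41 -0.    1.36 -0.72] f [ 0.5  0.1 -0.6] ftool [0.  0.5 0.6] zaxis [-0.012  0.007 -1.   ] q 0.01469285337637527
tool in fixture rel pivot [-0.0527 -0.1051] r 0.11752171779768665 implied q of strap (off .0185) 0.30664299940594064
fix (array([-0.0053,  0.0339,  0.1237]), np.float64(-0.0))
```

View pics/scene10.png

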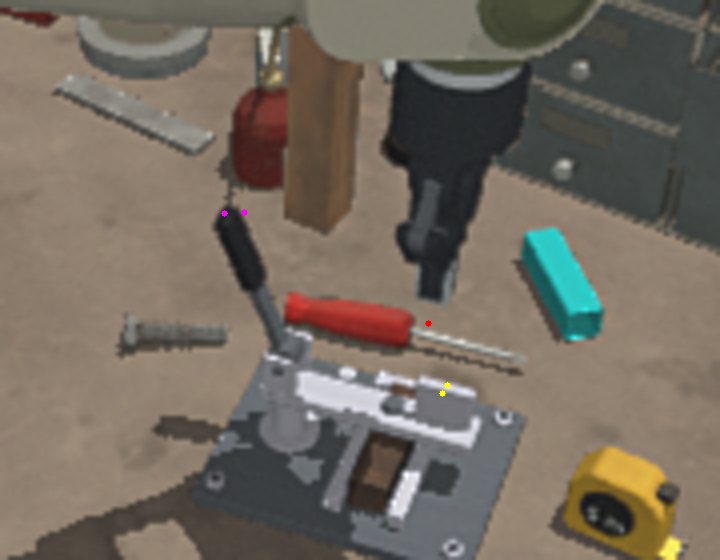

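View pics/wrist10.png

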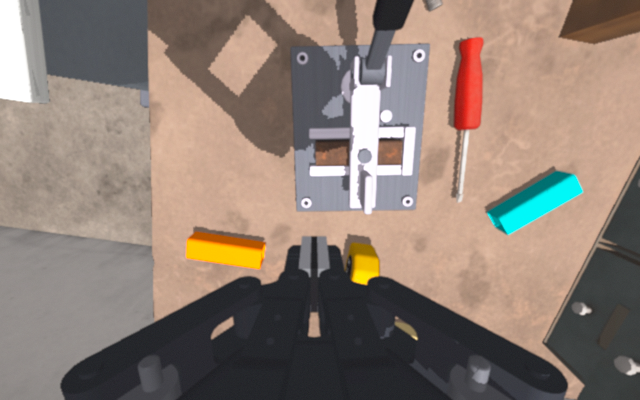

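The strap now lies straight across the tube against its peg. The projected q = 0 fin point matches and the lever is still up. Now I'll go to the fin side of the lever.

Emit:
{"fn": "send_rows", "kwargs": {
  "motion": [
    [0,0.05,0,0.8],
    [0.03,0.003,0,0],
    [0.03,0,0,0],
    [0.02,0,0,0],
    [0,0,0.03,0],
    [0,0,0.017,0],
    [0,0,0,0]
  ]
}}

```text
t: 12.7
eef_pos: [0.5556, -0.1054, 0.1394]
orientation: [-2.054, -2.329, 0.011]
ft_force: [-0.2, -0.7, 0.2]
opening: -0.0
```

```bash
python3 st.py
cat > sc.py <<'E'
from h import *
import sys
k=sys.argv[1]
s=manip.observe(); c=snap('scene',f'scene{k}.png')
i=cv2.imread(f'pics/scene{k}.png')[140:280,260:440]; i=cv2.resize(i,None,fx=4,fy=4,interpolation=cv2.INTER_CUBIC)
def dot(p,col):
    u=(proj(c,p)-[260,140]+.5)*4; cv2.circle(i,tuple(int(v) for v in u),3,col,-1)
dot(s['eef_pos'],(0,0,255))
for a in (0,.12,1.2):
    h=np.radians(74)-a; r=.004+.122*np.cos(h); dot([*F(0,.055+r),.086+.122*np.sin(h)],(255,0,255))
for q in (0,.08):dot([*F(-.11*np.sin(q),.055-.11*np.cos(q)),.099],(0,255,255))
cv2.imwrite(f'pics/scene{k}.png',i)
snap('wrist',f'wrist{k}.png')
E
python3 sc.py 11
```

```text
12.7 [ 0.5556 -0.1054  0.1394] [-0.4   0.48  1.44  0.01  1.26 -0.52] f [-0.2 -0.7  0.2] ftool [-0.7 -0.3 -0.2] zaxis [-0.032  0.019 -0.999] q 0.032019680778596155
tool in fixture rel pivot [-0.0008 -0.0191] r 0.019158795151266665 implied q of strap (off .0185) -1.2635589319094147
fix (array([-0.0922, -0.0164,  0.0609]), np.float64(-0.0))
```

View pics/scene11.png

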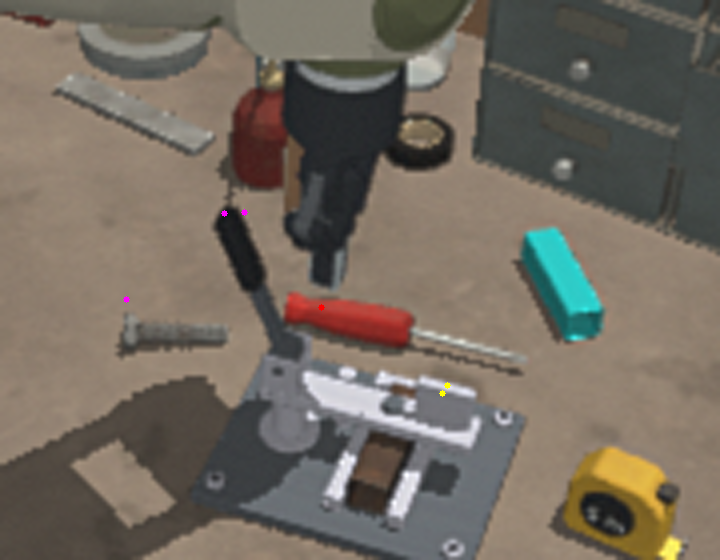

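View pics/wrist11.png

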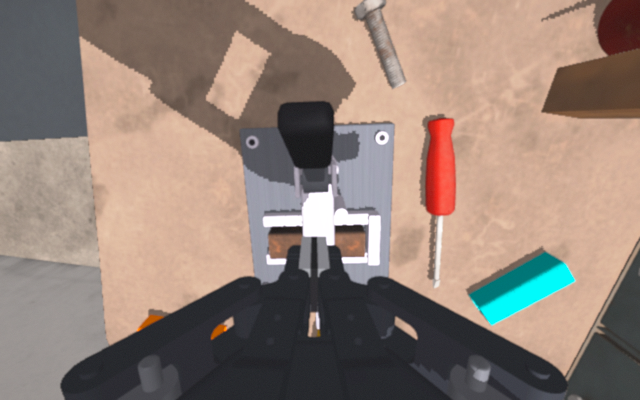

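Emit:
{"fn": "send_rows", "kwargs": {
  "motion": [
    [0,0,-0.018,-1],
    [0.012,0.001,0,0],
    [0.01,0,0,0],
    [0,0,0,0]
  ]
}}

```text
t: 13.3
eef_pos: [0.5549, -0.0827, 0.1606]
orientation: [-2.037, -2.35, 0.008]
ft_force: [-0.1, 0.4, 0.3]
opening: -0.0
```

```bash
python3 st.py; python3 sc.py 12
```

```text
13.3 [ 0.5549 -0.0827  0.1606] [-0.36  0.45  1.43  0.01  1.29 -0.5 ] f [-0.1  0.4  0.3] ftool [ 0.4 -0.  -0.2] zaxis [-0.027  0.017 -0.999] q 0.015315746164648508
tool in fixture rel pivot [0.002  0.0034] r 0.003928552386556238 implied q of strap (off .0185) nan
fix (array([-0.1151, -0.0184,  0.0817]), np.float64(-0.0))st.py:6: RuntimeWarning: invalid value encountered in arcsin
  d=MF.T@(s['eef_pos'][:2]-T0)-[0,.055]; print('tool in fixture rel pivot',d.round(4),'r',np.hypot(*d),'implied q of strap (off .0185)',np.arctan2(-d[0],-d[1])-np.arcsin(.0185/np.hypot(*d)))
```

View pics/scene12.png

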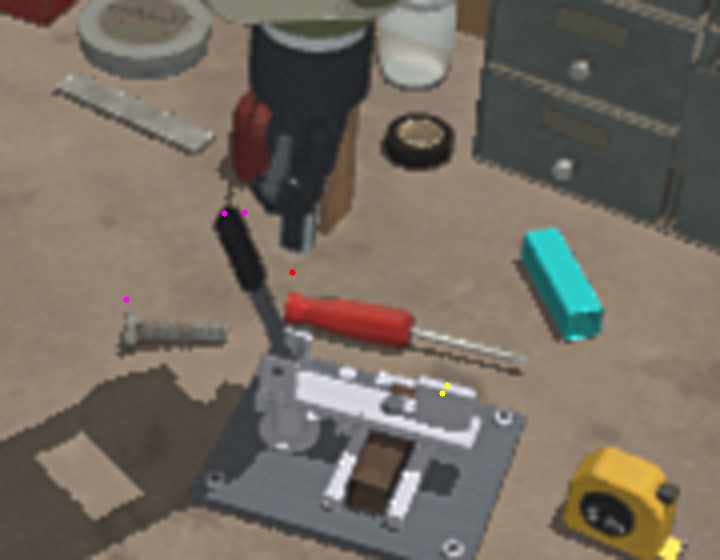

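View pics/wrist12.png

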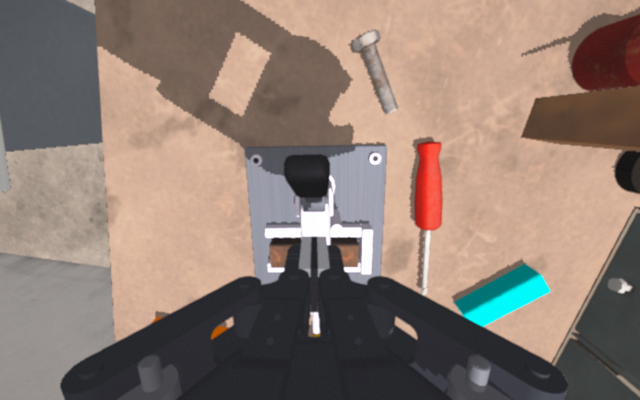

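Emit:
{"fn": "send_rows", "kwargs": {
  "motion": [
    [0.01,-0.002,0.006,0],
    [0.01,0,0.004,0],
    [0.01,0,0.004,0],
    [0,0,0,0]
  ]
}}

```text
t: 13.9
eef_pos: [0.5475, -0.0518, 0.1455]
orientation: [-2.037, -2.348, 0.009]
ft_force: [0.3, 0.2, 0.3]
opening: -0.0
```

```bash
python3 st.py 2>/dev/null; python3 sc.py 13
```

```text
13.9 [ 0.5475 -0.0518  0.1455] [-0.31  0.44  1.49  0.01  1.25 -0.46] f [0.3 0.2 0.3] ftool [ 0.2  0.3 -0.4] zaxis [-0.029  0.017 -0.999] q 0.01620695387919982
tool in fixture rel pivot [-0.0004  0.0351] r 0.035108082716927495 implied q of strap (off .0185) 2.574882025030713
fix (array([-0.1465, -0.0157,  0.0659]), np.float64(-0.0))
```

View pics/scene13.png

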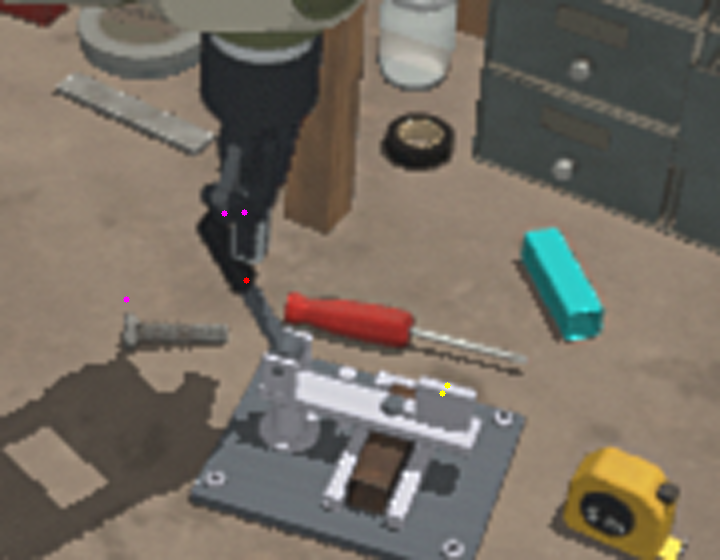

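The lever is following the fingertip and the strap is still on its stop, so I'll carry on along the arc.

Emit:
{"fn": "send_rows", "kwargs": {
  "motion": [
    [0.012,0,0.007,0],
    [0.01,0,0.01,0],
    [0.007,0,0.01,0],
    [0.005,0,0.01,0],
    [0,0,0,0]
  ]
}}

```text
t: 14.62
eef_pos: [0.5415, -0.0157, 0.1069]
orientation: [-2.038, -2.347, 0.008]
ft_force: [0.6, 0.6, 0.2]
opening: -0.0001
```

```bash
python3 st.py 2>/dev/null; python3 sc.py 14
```

```text
14.625 [ 0.5415 -0.0157  0.1069] [-0.25  0.47  1.56  0.01  1.15 -0.4 ] f [0.6 0.6 0.2] ftool [ 0.5  0.7 -0.2] zaxis [-0.028  0.017 -0.999] q 0.01696825348667591
tool in fixture rel pivot [-0.0007  0.0717] r 0.0717135819076452 implied q of strap (off .0185) 2.871145505193768
fix (array([-0.1823, -0.0158,  0.0264]), np.float64(-0.0))
```

View pics/scene14.png

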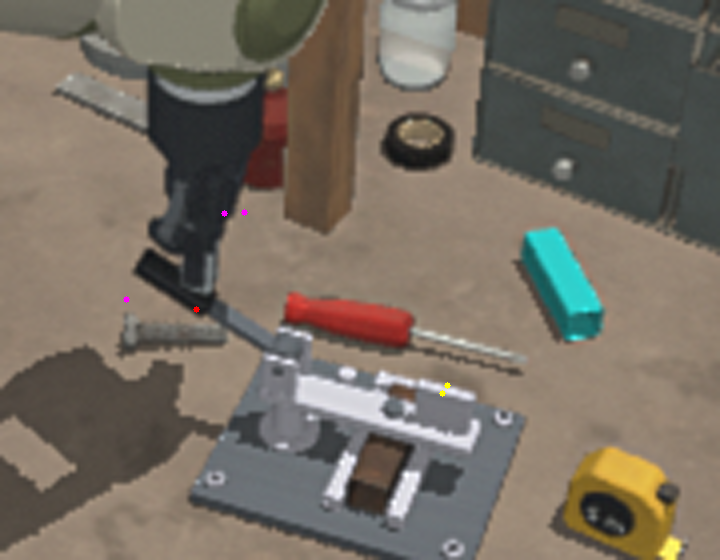

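Emit:
{"fn": "send_rows", "kwargs": {
  "motion": [
    [0.006,0,0.008,0],
    [0.004,0,0.008,0],
    [0.001,0,0.007,0],
    [0,0,0.005,0]
  ]
}}

```text
t: 15.22
eef_pos: [0.5401, -0.0044, 0.0789]
orientation: [-2.041, -2.348, 0.006]
ft_force: [-0.3, 1.4, 2.1]
opening: -0.0001
```

```bash
python3 st.py 2>/dev/null; python3 sc.py 15
```

```text
15.225 [ 0.5401 -0.0044  0.0789] [-0.23  0.5   1.59  0.01  1.08 -0.38] f [-0.3  1.4  2.1] ftool [ 1.5 -0.1 -2. ] zaxis [-0.025  0.017 -1.   ] q 0.018131109232952608
tool in fixture rel pivot [-0.0003  0.0831] r 0.08307119450329767 implied q of strap (off .0185) 2.9138766213227063
fix (array([-0.1931, -0.0167, -0.0016]), np.float64(-0.0))
```

View pics/scene15.png

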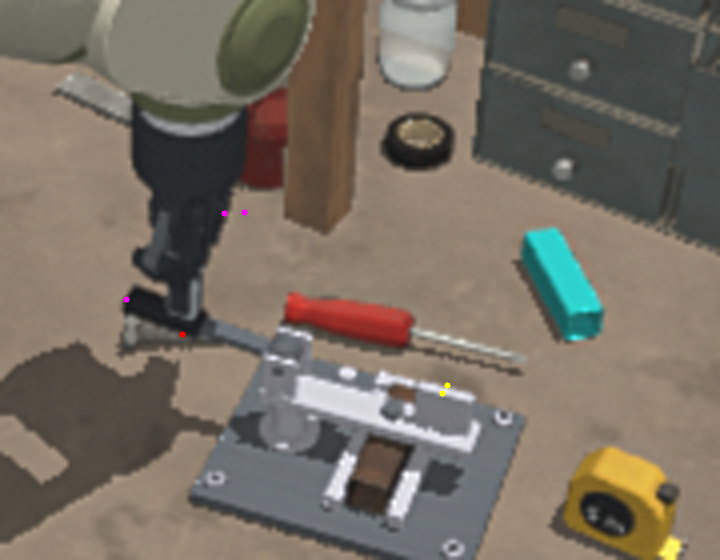

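Nearly down: the lever's end is just above its projected end point. I'll press until the force climbs on the stop.

Emit:
{"fn": "send_rows", "kwargs": {
  "motion": [
    [0,0,0.004,0],
    [0,0,0.004,0],
    [0,0,0.003,0]
  ]
}}

```text
t: 15.7
eef_pos: [0.5434, -0.0041, 0.0759]
orientation: [-2.047, -2.355, -0.004]
ft_force: [-8.6, 2.0, 27.9]
opening: 0.0001
```

```bash
python3 st.py 2>/dev/null
```

```text
15.7 [ 0.5434 -0.0041  0.0759] [-0.23  0.5   1.6   0.01  1.06 -0.38] f [-8.6  2.  27.9] ftool [  3.7  -8.6 -27.7] zaxis [-0.014  0.016 -1.   ] q 0.018367422741214307
tool in fixture rel pivot [0.003  0.0829] r 0.08290900678437216 implied q of strap (off .0185) -3.330672004925736
fix (array([-0.1928, -0.02  , -0.0043]), np.float64(-0.0))
```

28 N on the stop. I'll lift off straight up and check.

Emit:
{"fn": "send_rows", "kwargs": {
  "motion": [
    [0,-0.001,-0.004,0],
    [0,0,-0.02,0],
    [0,0,-0.05,0],
    [0,0,-0.05,0],
    [-0.05,0,-0.03,0],
    [-0.05,-0.02,0,0],
    [0,0,0,0]
  ]
}}

```text
t: 16.58
eef_pos: [0.538, -0.1123, 0.2332]
orientation: [-2.047, -2.356, -0.001]
ft_force: [0.7, -0.0, -1.4]
opening: 0.0
```

```bash
python3 st.py 2>/dev/null; python3 sc.py 16
python3 - <<'E'
from h import *
c=snap('top','top16.png')
E
```

```text
16.575 [ 0.538  -0.1123  0.2332] [-0.42  0.36  1.37  0.01  1.43 -0.56] f [ 0.7 -0.  -1.4] ftool [-0.1  0.8  1.4] zaxis [-0.015  0.014 -1.   ] q 0.0175794275335959
tool in fixture rel pivot [-0.0193 -0.0231] r 0.030131568465244302 implied q of strap (off .0185) 0.03544426687322677
fix (array([-0.089 ,  0.0024,  0.1547]), np.float64(-0.0))
```

View pics/scene16.png

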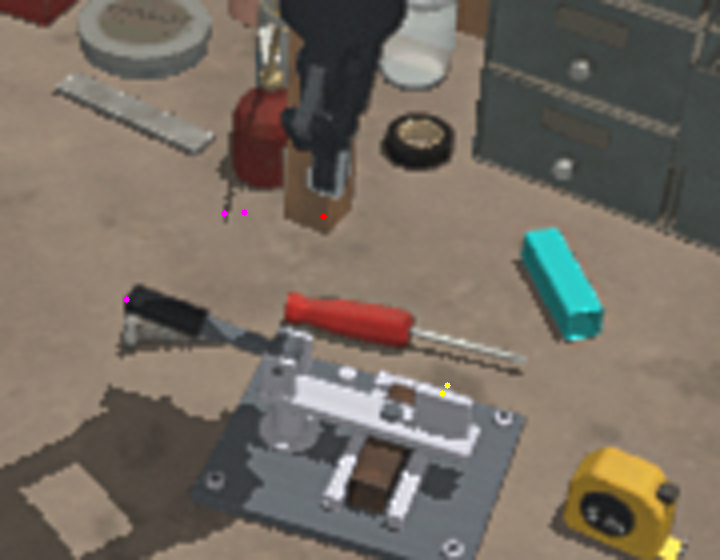

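View pics/wrist16.png

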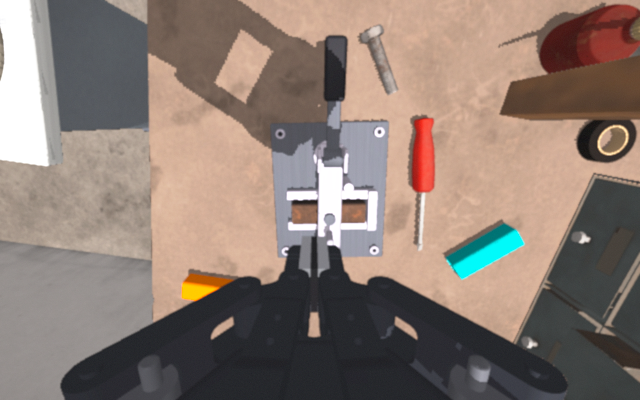

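Emit:
{"fn": "send_rows", "kwargs": {
  "motion": [
    [-0.05,-0.05,-0.02,0],
    [-0.05,-0.05,0,0],
    [0,-0.04,0,0],
    [0,0,0,0]
  ]
}}

```text
t: 17.23
eef_pos: [0.4231, -0.2141, 0.2496]
orientation: [-2.03, -2.367, -0.002]
ft_force: [0.7, 0.1, -0.3]
opening: 0.0001
```

```bash
cat > ck.py <<'E'
from h import *
import sys
k=sys.argv[1]
for n in ['wrist','top','scene']:
    c=snap(n,f'{n}{k}.png'); K=4 if n!='wrist' else 3
    ctr=proj(c,[*F(0,.06),.06]); w,h=(70,60) if n!='wrist' else (130,95)
    a,b=max(0,int(ctr[0]-w)),max(0,int(ctr[1]-h))
    i=c['img'][b:b+2*h,a:a+2*w,::-1]; i=cv2.resize(i,None,fx=K,fy=K,interpolation=cv2.INTER_CUBIC)
    def px(p): return tuple(int(v) for v in (proj(c,p)-[a,b]+.5)*K-.5)
    for q,col in ((0,(0,255,0)),(.08,(0,0,255))):
        d=np.array([-np.sin(q),-np.cos(q)]); nn=np.array([np.cos(q),-np.sin(q)])
        P=np.array([0,.055])
        for sg in (-1,1):
            cv2.line(i,px([*F(*(P+d*.03+nn*.015*sg)),.060]),px([*F(*(P+d*.135+nn*.015*sg)),.060]),col,1)
        for la in (1.1,1.2):
            hh=np.radians(74)-la
            for sg in (-1,1):
              pt=lambda s:[*F(*(P-d*(.004+s*np.cos(hh)-.007*np.sin(hh))+nn*.011*sg)),.086+s*np.sin(hh)+.007*np.cos(hh)]
              cv2.line(i,px(pt(.062)),px(pt(.122)),col if la==1.2 else (255,0,0),1)
    for x,y in [(.08,.1),(.08,-.1),(-.08,-.1),(-.08,.1)]: cv2.circle(i,px([*F(x,y),.012]),3,(255,0,255),-1)
    cv2.imwrite(f'pics/{n}{k}z.png',i); print(i.shape)
E
python3 ck.py 17; python3 st.py
```

```text
(570, 780, 3)
(480, 560, 3)
(480, 560, 3)
17.375 [ 0.4249 -0.2137  0.2493] [-0.71  0.19  1.55  0.    1.43 -0.87] f [-0.8  0.3 -0.8] ftool [ 0.4 -0.8  0.8] zaxis [-0.017  0.016 -1.   ] q 0.0028149938458867374
tool in fixture rel pivot [-0.1469 -0.1056] r 0.18092249007044373 implied q of strap (off .0185) 0.8454263381927221
fix (array([-0.0072,  0.1305,  0.1704]), np.float64(-0.0))
```

View pics/wrist17z.png

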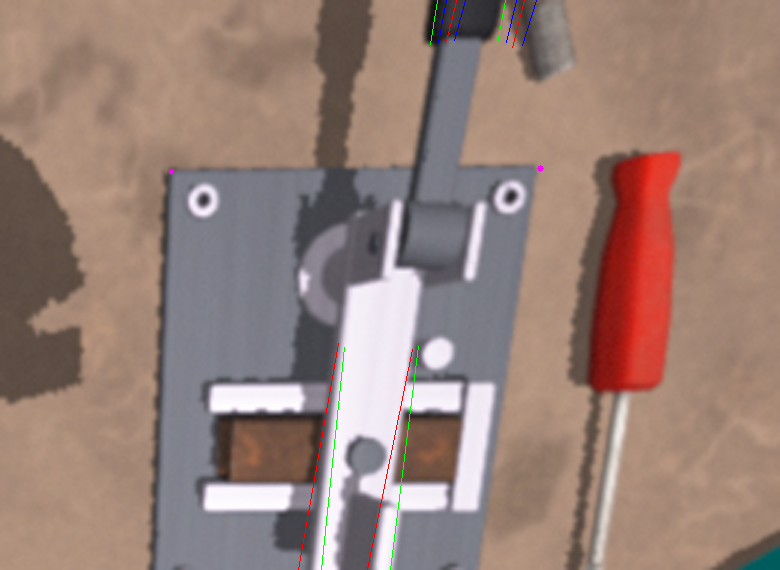

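View pics/top17z.png

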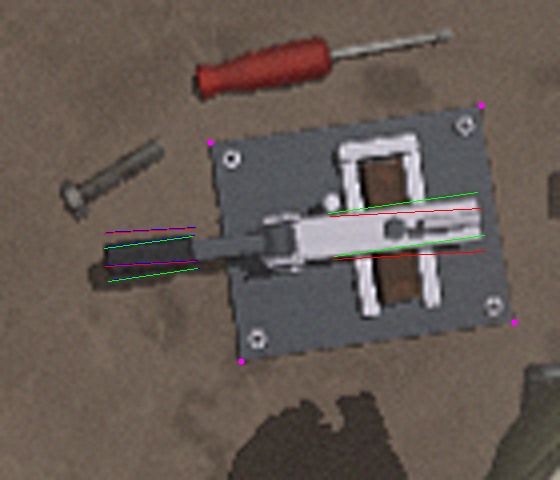

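View pics/scene17z.png

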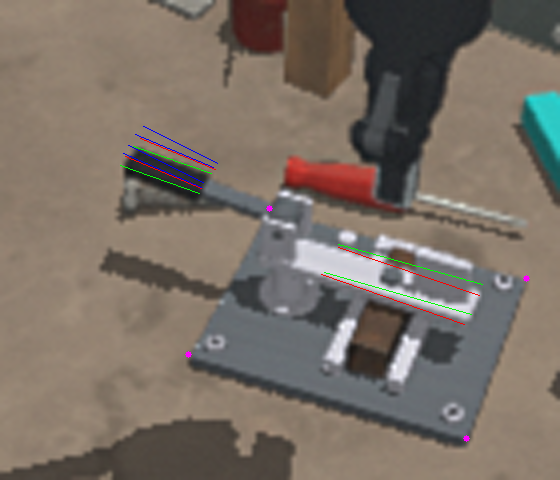

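```bash
cat > zz.py <<'E'
import cv2
a=cv2.imread('pics/wrist17.png'); 
b=cv2.imread('pics/wrist10.png')
from h import *
c=manip.read_camera('wrist'); s=manip.observe()
ctr=proj(c,[*F(0,.02),.06]); print(ctr)
x,y=int(ctr[0]),int(ctr[1]); i=a[max(0,y-65):y+65,x-65:x+65]
cv2.imwrite('pics/z17.png',cv2.resize(i,None,fx=4.5,fy=4.5,interpolation=cv2.INTER_CUBIC)); print(x-65,max(0,y-65))
i=b[50:220,290:430]
cv2.imwrite('pics/z10.png',cv2.resize(i,None,fx=3.5,fy=3.5,interpolation=cv2.INTER_CUBIC))
E
python3 zz.py
```

```text
[436.93875545 119.93447283]
371 54
```

View pics/z17.png

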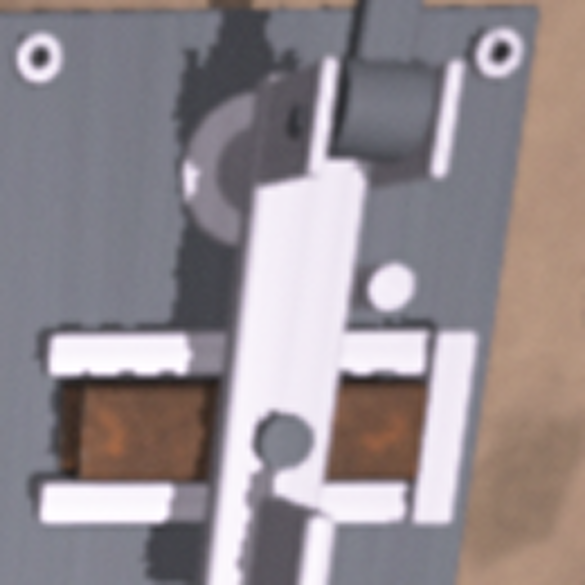

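View pics/z10.png

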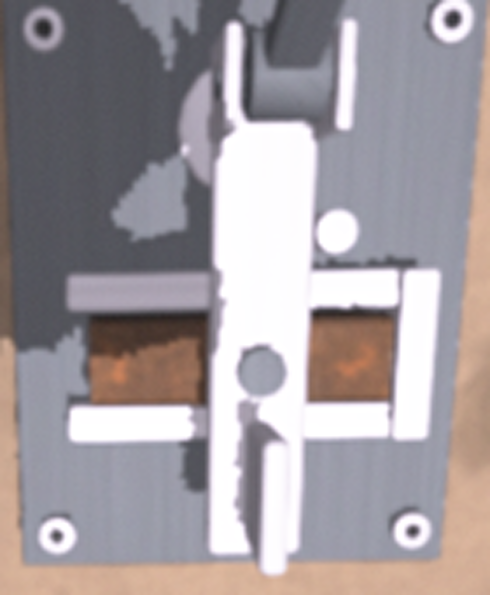

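```bash
cat > me.py <<'E'
from h import *
c=manip.read_camera('wrist')
raw=lambda x,y:(371+(x+.5)/4.5-.5,54+(y+.5)/4.5-.5)
f=lambda x,y,z:(MF.T@(ray(c,*raw(x,y),z)[:2]-T0))*1000
print('peg',f(392,287,.064),'plate bolt',f(40,56,.012),f(499,51,.012))
for z in (.058,.060,.062):
    a,b=f(363,190,z),f(325,500,z); print('R edge',z,a,b,'q',np.arctan2(-(b-a)[0],-(b-a)[1]))
    a,b=f(258,190,z),f(210,560,z); print('L edge',z,a,b,'q',np.arctan2(-(b-a)[0],-(b-a)[1]))
print('tube left top',f(82,432,.042),'right',f(421,435,.042),'block left', f(418,520,.032),f(433,335,.032))
print('rail tops', f(40,520,.026),f(50,332,.026))
print('cam',MF.T@(c['world_from_camera'][:2,3]-T0),c['world_from_camera'][2,3])
E
python3 me.py
```

```text
peg [22.84045194 22.94751941] plate bolt [-63.95085573  88.8628727 ] [69.58718894 89.65684674]
R edge 0.058 [14.64473337 47.8361651 ] [ 14.71725488 -35.05565345] q -0.000874893242562432
L edge 0.058 [-13.16960203  47.91069432] [-16.08433637 -52.44109152] q 0.02903700301178353
R edge 0.06 [13.75456964 47.67455454] [ 13.82668647 -34.75472059] q -0.0008748932425621493
L edge 0.06 [-13.9045594   47.74866787] [-16.80302927 -52.04314643] q 0.029037003011783906
R edge 0.062 [12.8644059  47.51294397] [ 12.93611806 -34.45378773] q -0.0008748932425618847
L edge 0.062 [-14.63951677  47.58664143] [-17.52172217 -51.64520134] q 0.029037003011783108
tube left top [-51.42395766 -17.49740836] right [ 47.39408583 -18.36168432] block left [ 55.2836575 -45.0805371] [51.88413669  9.74936111]
rail tops [-58.56134692 -46.20681729] [-59.0817974   10.60235992]
cam [-0.14488038  0.01887414] 0.41641745243035244
```

Run:
```python
import cv2,numpy as np
a=cv2.imread('pics/top0.png')[190:245,330:400];b=cv2.imread('pics/top17.png')[190:245,330:400]
c=cv2.imread('pics/scene0.png')[225:280,330:385];d=cv2.imread('pics/scene17.png')[225:280,330:385]
r=lambda i:cv2.resize(i,(350,275),interpolation=cv2.INTER_CUBIC)
cv2.imwrite('pics/cmp.png',np.vstack([np.hstack([r(a),r(b)]),np.hstack([r(c),r(d)])]))
```

```text
(no output)
```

View pics/cmp.png

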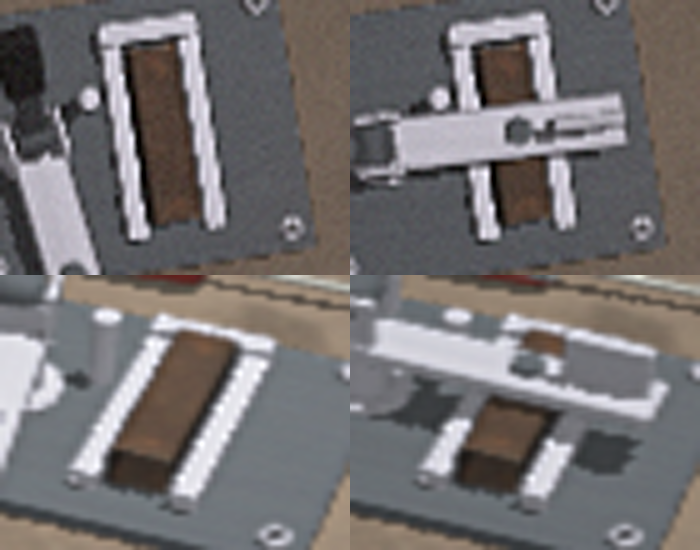

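```bash
python3 -c "
from h import *
print(manip.sign_off())"
```

```text
the job is handed in; nothing more can be done
None
```

I swung the strap round onto its stop peg by pushing the fin with the back of the shut fingers. Then I pushed the cam lever down onto its stop with the fingertips, lifted clear, and handed the job in at about 17.5 s. It reports no verdict, so the checks below are my own.

- **First pass missed:** the pad tips stood about 12 mm higher than the reported TCP. The fingers slid over the fin without moving the strap, and I repeated the push lower down.
- **Strap:** it met the peg with 22 N while the lever was still up. Pressing the lever home also pushed it sideways with about 9 N, which opened a gap of roughly 1.5 mm at the peg. The pictures then put the strap at about 0.00 to 0.03 rad, depending on the edge measured. The limit is 0.08, so I left it.
- **Lever:** it took 28 N against its stop. In the scene picture it matches the projected 1.2 rad position.
- **Tube and bystanders:** the tube shows no visible shift in the before-and-after pictures. The screwdriver, bolt and tape measure look undisturbed, though I did not measure them. The arm stood clear of everything.
- **Not measured:** I could not measure the foot's force on the tube directly. I infer it from the lever being fully down.

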